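# Re-zero the burr mill and set its gap

### The arm

A 6-joint arm with a two-finger parallel gripper is mounted at the origin on the work surface. World frame = base frame: x ahead of the robot, y to its left, z up, the work surface at z = 0. Lengths are in m, angles in degrees, forces in N, time in s.
With the tool pointing down it reaches from about 0.35 to 0.875 m from the base axis. Payload 4.2 kg.
Tool frame: the origin (TCP) lies midway between the tips of the shut fingers; the grasp point (between the pads) lies 19 mm behind it; z points along the fingers, y is the line along which they close (so a half turn about z gives the same grasp; the last joint's range is limited). The gripper opens to 87 mm and grips with 3 to 60 N. Pads are 19 mm wide; open, the fingers measure 117 mm over their backs; the gripper's body (75 mm by 190 mm) begins 51 mm behind the grasp point.
Start: joints at [91.937, 22.042, 0.453, 0, -68.411, -14.817], TCP at [0.139, 0.609, 0.223] pointing down, gripper open.
Joint ranges: [-179.83, 179.83], [-69.29, 118.12], [-61.27, 80.66], [-181.25, 117.63], [-171.15, -9.14], [-177.46, 177.46]. Speed limits (degrees/s): [159.86, 159.86, 180, 180, 180, 180].

### API

Orientations are given as a 3x3 rotation matrix whose columns are the frame's x, y, z axes.
In Python, from station import r, capture gives the robot as it stands (r), with the cameras as plain functions.
- The arm moves only by the shell command python3 steer.py 'ROWS'. ROWS is a JSON list of rows, 1 to 8 of them, each of 7 numbers: the opening from 0.0 (shut) to 1.0 (fully open), then dx, dy, dz in m, then a rotation vector rx, ry, rz in degrees; each row is the pose to reach, as a shift and turn from the pose commanded when the command began, along the tool's axes at that moment; what a row does not reach only later rows make up. A row lasts 1/10 s, in which the tool goes at most 0.05 m and 8.59 degrees, less where a joint would pass 70% of its speed; a pose out of reach is approached as far as the arm can. The fingers move at their own pace and stop on an object; the grip force is fixed at half the most. Time passes only in rows, so rows that do not move let the fingers close. It prints the time, the measured TCP pose, the force, the opening and the grip force at its end. Input that does not fit is refused with a message, and nothing moves.
- r.sense(): the state, without advancing time (a new reading comes with each control period).
- capture(name): name is "side" or "top" or "wrist"; returns a dict with "pixels" (400x640x3 uint8, red, green, blue), "z_map" (400x640 float32, m along the optical axis (not along the pixel's ray), 0 where there is no reading), "K" (3x3 intrinsics, pixels), "distortion" ([k1, k2, p1, p2, k3] as OpenCV has them; the pictures are not rectified), "world_from_camera" (4x4, takes a point from camera to world coordinates). Camera axes: x right, y up, looking along -z (the intrinsics and any distortion apply to the point x, -y, -z); pixel columns grow to the right and rows downward; lengths in m; the calibration is good to about 2 mm. A picture is of the moment at which its call begins.
- r.finish_job(): hands the job in; it is judged then, once.
The state is a dict: "time_s": time; "joints": joint angles; "joint_velocities": joint speeds; "effort": joint torques, N m; "tcp_pos": TCP position; "ee_rot": TCP orientation; "wrist_force": force on the tool from outside, world axes, zero at the start; "moment": the same for the moment, N m; "gripper_width": opening from 0.0 (shut) to 1.0 (fully open); "gripper_force": force on a finger pad.
Only numpy, scipy, OpenCV 4.12 (cv2) and the standard library are available. Lean on these libraries where they do the work, as an engineer would, in place of code of your own. Each camera call takes 0.05 s, during which the arm holds its last target. There are 200 camera calls.

### The job

Re-zero the little burr mill and set its grinding gap: turn the large bar-grip dial on top anticlockwise (seen from above) until it is against its stop, and take your hand off it. Then take hold of it again and turn it clockwise exactly five clicks from the stop, and leave it resting in that click. Do not alter the small round feed knob beside it, and do not push the bowl, scoop, jar or spanner lying around the mill out of place.

Things in the scene. Friction and masses are not known exactly. Their poses are not given: they have to be found in the camera images.
- mill: Stainless burr mill fixed to the bench: box 200 (x) by 260 (y) by 130 mm high. Origin on the bench plane, straight below the dial's axis; the box reaches x = -100 to 100, y = -160 to 100 mm. z up; -x is the front, with a chute out to x = -185, 115 mm high. On the +y side a feed housing with a round hopper (axis at y = 165, radius 62, rim 150 mm high). The dial is the highest part.
- zero_tick (a point): Middle of the long black tick that marks the stop (zero), on the round index plate around the dial (radius 60 mm, top 134 mm above the bench), 49 mm from the axis towards the mill's -x. Nine shorter ticks, one per click, follow it clockwise, 30 degrees apart.
- gap_dial (a joint): The large black dial on the mill's top, vertical axis. rad: 0 at the anticlockwise stop, growing clockwise seen from above; hard stops at 0 and at 9 clicks. Spring detents every 30 degrees (0.5236 rad) from 0: turning it out of a click takes about 0.15 N m, and let go between clicks it snaps into the nearer one. Starts two, three or four clicks from the stop.
- gap_dial_grip (a point): On the dial's axis at grip height, 168 mm above the bench; turns with the dial. Disc 68 mm across, 10 mm thick, with an upright bar on it, 16 mm thick, 64 mm long, 34 mm high (144 to 178 mm above the bench), lying along this point's x (the mill's x at joint 0). Pointed nose with a white line towards -x. Grip along this point's y. Nothing else within 90 mm of the axis above the plate.
- feed_knob_mark (a point): White mark on the rim of the small round black feed knob on the mill's top (24 mm across, 18 mm high, axis at x = 30, y = -128 mm in the mill's frame); this point is 10 mm from the knob's axis, on its top. The knob is not to be turned.
- bowl: Steel bowl, 110 mm across and 42 mm high, under the mill's chute; origin under its centre. Bystander.
- scoop: Steel scoop lying beside the mill: open box 75 by 50 by 34 mm with a round handle 100 mm long towards its -x; origin near where the handle joins, on the bench. Bystander.
- jar: White plastic jar, 64 mm across, 85 mm high, by the mill's front left corner; origin under its centre. Bystander.
- spanner: Steel spanner 160 mm long, lying flat along its x axis near the mill's front corner. Bystander.

How it is judged (in metres and radians):
On the way:
1. the dial is back against its stop and the fingers have let go of it (value of joint gap_dial below 0.15 rad and contact force between the fingers and mill below 0.3 N), for 0.3 s.
At the end, for the whole second after the job is handed in: The dial rests, let go, in the fifth click clockwise of its stop (within 0.15 rad of 2.618 rad), after having been against the stop (below 0.15 rad) with the fingers off it for 0.3 s (value of joint gap_dial between 2.46799 and 2.76799 rad and not (velocity of joint gap_dial above 0.05 rad/s) and not (velocity of joint gap_dial below -0.05 rad/s) and contact force between the fingers and mill below 0.3 N); the robot touches nothing.
It fails at once if the bowl, scoop, jar or spanner is pushed more than 40 mm from where it stood (distance of any of bowl, scoop, jar, spanner from where it was at the start of the episode above 0.04 m).
It fails at once if the small feed knob is turned (its mark moves more than 5 mm) (distance of feed_knob_mark from where it was at the start of the episode above 0.005 m).
It also fails if it takes over 58 s, if anything falls off the work surface, if the arm or the gripper's body presses on something with over 40 N, if the wrist force passes 120 N, or if a joint passes its speed limit or range.

## Working session

There is one attempt and no reset: what is moved stays moved. The work goes in short steps, Python scripts to look and compute and a shell command to move; the robot and the scene stay as the last step left them, time stands still between calls to the robot, and variables do not carry over. Pictures are saved under pics/ and viewed, at most 10 in all, crops included, and the job is handed in when it is done.

```bash
mkdir -p pics; ls
cat > h.py <<'E'
import numpy as np, cv2
from station import r, capture
def pts(c,px,z=None):
    """pixels -> world: on plane z, or with depth map when z None"""
    px=np.atleast_2d(np.float64(px)); n=cv2.undistortPoints(px[:,None],c['K'],np.array(c['distortion']))[:,0]
    d=np.c_[n[:,0],-n[:,1],-np.ones(len(n))]; M=np.array(c['world_from_camera'])
    if z is None:
        zz=c['z_map'][px[:,1].astype(int),px[:,0].astype(int)]; return (d*zz[:,None])@M[:3,:3].T+M[:3,3]
    w=d@M[:3,:3].T; return M[:3,3]+w*((z-M[2,3])/w[:,2])[:,None]
def save(c,n): cv2.imwrite('pics/'+n+'.png',np.ascontiguousarray(c['pixels'][:,:,::-1]))
E
python3 - <<'E'
from h import *
for n in ('top','side'):
    c=capture(n); save(c,n+'0'); print(np.round(c['world_from_camera'],3).tolist())
s=r.sense(); print(s['time_s'],s['tcp_pos'],np.round(s['ee_rot'],3).tolist(),s['gripper_width'])
E
```

```text
pics
station.py
steer.py
[[0.002, 0.968, -0.249, 0.318], [-1.0, -0.0, -0.008, -0.032], [-0.008, 0.249, 0.968, 1.056], [0.0, 0.0, 0.0, 1.0]]
[[-0.887, 0.282, -0.367, 0.162], [-0.462, -0.514, 0.723, 0.717], [0.015, 0.811, 0.586, 0.729], [0.0, 0.0, 0.0, 1.0]]
0.1 [0.1391744  0.60876808 0.22158171] [[0.975, -0.223, -0.0], [-0.223, -0.975, -0.002], [0.0, 0.002, -1.0]] 0.9991398767412284
```

View pics/top0.png

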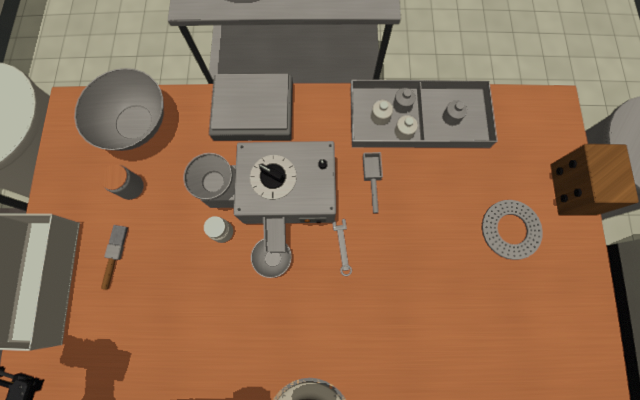

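Run:
```python
from h import *
c=capture('top'); p=c['pixels']
im=np.ascontiguousarray(p[130:230,225:345,::-1]); cv2.imwrite('pics/crop1.png',cv2.resize(im,None,fx=6,fy=6,interpolation=cv2.INTER_CUBIC))
g=p.min(2).astype(int); m=np.zeros(g.shape,np.uint8); m[150:205,243:302]=(g[150:205,243:302]>195)
cs,_=cv2.findContours(m,cv2.RETR_EXTERNAL,cv2.CHAIN_APPROX_NONE); k=max(cs,key=cv2.contourArea)
h=cv2.convexHull(k)[:,0]; w=pts(c,h,.134)[:,:2].astype(np.float32)
print(cv2.contourArea(k),cv2.fitEllipse(w),cv2.minEnclosingCircle(w),cv2.fitEllipse(h))
# mill top outline from depth
V,U=np.mgrid[120:235,220:345]; w=pts(c,np.c_[U.ravel(),V.ravel()]); t=w[(abs(w[:,2]-.13)<.006)]
R=cv2.minAreaRect(t[:,:2].astype(np.float32)); print(R)
b=w[w[:,2]>.16]; print('bar',len(b),b.mean(0),cv2.minAreaRect(b[:,:2].astype(np.float32)))
```

```text
Traceback (most recent call last):
ValueError: max() iterable argument is empty
```

View pics/crop1.png

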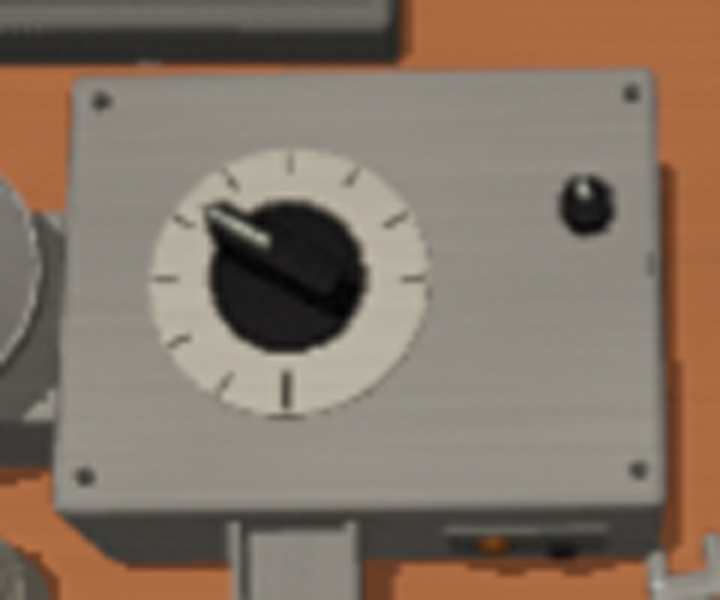

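The crop shows the index plate with its long zero tick at about pixel (272.5,195), the nose of the bar pointing up-left at (260,165), and the feed knob at (323,164).

Run:
```python
from h import *
c=capture('top'); p=c['pixels']
g=p.min(2).astype(int); m=np.zeros(g.shape,np.uint8); s=np.s_[150:204,245:300]
print(p[160,285],p[160,300],p[195,265],p[190,300])
m[s]=g[s]>150
cs,_=cv2.findContours(m,cv2.RETR_EXTERNAL,cv2.CHAIN_APPROX_NONE); k=max(cs,key=cv2.contourArea)
h=cv2.convexHull(k)[:,0]; w=pts(c,h,.134)[:,:2].astype(np.float32)
print(cv2.contourArea(k),cv2.fitEllipse(w),cv2.minEnclosingCircle(w),cv2.fitEllipse(h))
V,U=np.mgrid[120:235,220:345]; w=pts(c,np.c_[U.ravel(),V.ravel()]); t=w[(abs(w[:,2]-.13)<.006)]
print(cv2.minAreaRect(t[:,:2].astype(np.float32)))
b=w[w[:,2]>.16]; b=b[np.hypot(*(b[:,:2]-cv2.fitEllipse(pts(c,h,.134)[:,:2].astype(np.float32))[0]).T)<.05]
print('bar',len(b),b.mean(0),cv2.minAreaRect(b[:,:2].astype(np.float32)))
print('tick',pts(c,[[225+285/6,130+390/6]],.134),'nose',pts(c,[[225+210/6,130+210/6],[225+268/6,130+242/6]],.178))
print('mill corners',pts(c,[[225+75/6,130+80/6],[225+652/6,130+72/6],[225+665/6,130+505/6],[225+57/6,130+505/6]],.13))
```

```text
[179 172 158] [144 139 129] [184 178 163] [146 141 133]
1377.5 ((0.6173431277275085, 0.09545207768678665), (0.11671862006187439, 0.11806051433086395), 55.799381256103516) ((0.6172736287117004, 0.0956861600279808), 0.059290509670972824) ((272.6506042480469, 176.51617431640625), (43.154640197753906, 45.943817138671875), 66.55596160888672)
((0.6166916489601135, 0.08560461550951004), (0.2000671625137329, 0.3015282452106476), 0.8296462297439575)
bar 194 [0.61561844 0.09462579 0.17599806] ((0.6178371906280518, 0.09626315534114838), (0.06470786035060883, 0.01630926877260208), 62.07792282104492)
tick [[0.56723013 0.09411555 0.134     ]] nose [[0.63205647 0.1216047  0.178     ]
 [0.61813035 0.0971713  0.178     ]]
mill corners [[ 0.71018818  0.19250923  0.13      ]
 [ 0.7132844  -0.06220537  0.13      ]
 [ 0.51846603 -0.06613237  0.13      ]
 [ 0.51830154  0.18910461  0.13      ]]
```

```bash
cat >> h.py <<'E'
from scipy.spatial.transform import Rotation as Ro
def delta(x,y,z,yaw):
    s=r.sense(); R=np.array(s['ee_rot']); a=np.radians(yaw); ca,sa=np.cos(a),np.sin(a)
    T=np.array([[ca,sa,0],[sa,-ca,0],[0,0,-1]])
    print('t',round(s['time_s'],2),'shift',np.round(R.T@(np.array([x,y,z])-s['tcp_pos']),4),'rot',np.round(Ro.from_matrix(R.T@T).as_rotvec(degrees=True),2),'q',np.round(s['joints'],1),'yaw',round(np.degrees(np.arctan2(R[1,0],R[0,0])),2),'F',np.round(s['wrist_force'],1),'M',np.round(s['moment'],2),'w',round(s['gripper_width'],3),round(s['gripper_force'],2))
E
python3 steer.py '[[1, 0.04, 0.03, -0.04, 0, 0, 8], [1, 0.08, 0.055, -0.05, 0, 0, 16], [1, 0.12, 0.08, -0.05, 0, 0, 24], [1, 0.16, 0.11, -0.05, 0, 0, 32], [1, 0.2, 0.136, -0.05, 0, 0, 40], [1, 0.24, 0.163, -0.05, 0, 0, 48], [1, 0.28, 0.19, -0.05, 0, 0, 56], [1, 0.32, 0.217, -0.05, 0, 0, 64]]'
python3 -c "from h import *;delta(.6173,.0955,.27,-119)"
```

```text
time_s: 1.0
tcp_pos: [0.4036, 0.3248, 0.2727]
ee_rot: [[0.222, -0.975, 0.0], [-0.975, -0.222, 0.0], [-0.0, -0.0, -1.0]]
wrist_force: [0.0, 0.0, 0.3]
gripper_width: 0.999
gripper_force: 0.0
t 1.0 shift [ 0.271  -0.1575  0.0026] rot [-1.000e-02  2.000e-02  4.181e+01] q [ 56.8   9.6  -9.6  -0.  -70.8 -44. ] yaw -77.19 F [0.  0.  0.3] M [ 0.18 -0.13 -0.05] w 0.999 0.0
```

```bash
python3 steer.py '[[1, 0.04, -0.023, 0, 0, 0, 6], [1, 0.08, -0.046, 0, 0, 0, 12], [1, 0.12, -0.07, 0, 0, 0, 18], [1, 0.16, -0.093, 0, 0, 0, 24], [1, 0.2, -0.116, 0, 0, 0, 30], [1, 0.24, -0.14, 0, 0, 0, 36], [1, 0.27, -0.157, 0, 0, 0, 42], [1, 0.27, -0.157, 0, 0, 0, 42]]'
python3 steer.py '[[1, 0, 0, 0, 0, 0, 0], [1, 0, 0, 0, 0, 0, 0]]' >/dev/null
python3 - <<'E'
from h import *
delta(.6173,.0955,.155,-119)
c=capture('wrist'); save(c,'w1')
E
```

```text
time_s: 1.8
tcp_pos: [0.6188, 0.096, 0.2711]
ee_rot: [[-0.488, -0.873, -0.001], [-0.873, 0.488, -0.001], [0.002, 0.001, -1.0]]
wrist_force: [-1.4, 0.2, -0.6]
gripper_width: 1.002
gripper_force: 0.0
t 2.0 shift [ 0.0033 -0.003   0.1175] rot [ 0.02 -0.01  0.2 ] q [ 24.   20.4   5.1  -0.  -74.7 -52.8] yaw -118.8 F [-0.1 -0.4  0.5] M [ 0.18 -0.09 -0.07] w 0.999 0.0
```

View pics/w1.png

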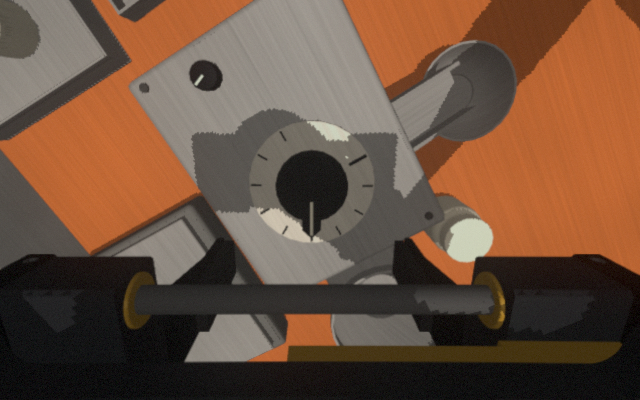

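The wrist view shows the bar upright in the picture (nose at (311,237), axis at (312,185)), lined up with the middle of the fingers (x≈315), with the zero tick at (357,160). The dial is 4 clicks from the stop. Checking the axis once more, then I'll descend.

```bash
python3 - <<'E'
from h import *
c=capture('wrist'); p=c['pixels']
g=p.max(2); m=np.zeros(g.shape,np.uint8); m[140:232,260:365]=g[140:232,260:365]<45
cs,_=cv2.findContours(m,cv2.RETR_EXTERNAL,cv2.CHAIN_APPROX_NONE); k=max(cs,key=cv2.contourArea)
(u,v),R=cv2.minEnclosingCircle(k[k[:,0,1]<205]); print(u,v,R,pts(c,[u,v],.144),pts(c,[312,237],.178), pts(c,[357,160],.134))
E
python3 steer.py '[[1, 0.003, -0.003, 0.03, 0, 0, 0], [1, 0.003, -0.003, 0.06, 0, 0, 0]]'
```

```text
311.3835754394531 185.70547485351562 35.617740631103516 [[0.61481532 0.09350698 0.144     ]] [[0.63166363 0.12575669 0.178     ]] [[0.56710695 0.09449439 0.134     ]]
time_s: 2.3
tcp_pos: [0.6181, 0.0963, 0.2135]
ee_rot: [[-0.481, -0.877, 0.004], [-0.877, 0.481, 0.002], [-0.003, -0.002, -1.0]]
wrist_force: [0.8, -0.0, -1.6]
gripper_width: 1.0
gripper_force: 0.0
```

```bash
python3 steer.py '[[1, 0.001, 0, 0.03, 0, 0, 0], [1, 0.001, 0, 0.05, 0, 0, 0], [1, 0.001, 0, 0.059, 0, 0, 0], [1, 0.001, 0, 0.059, 0, 0, 0]]'; python3 -c "from h import *;delta(.6168,.0952,.152,-119)"
```

```text
time_s: 2.7
tcp_pos: [0.6168, 0.0949, 0.1528]
ee_rot: [[-0.482, -0.876, -0.002], [-0.876, 0.482, -0.001], [0.002, 0.001, -1.0]]
wrist_force: [1.3, -0.1, -0.6]
gripper_width: 1.003
gripper_force: 0.0
t 2.7 shift [-0.0003  0.0002  0.0008] rot [ 0.07 -0.09  0.2 ] q [ 23.6  25.1  -5.2  -0.  -59.8 -52.4] yaw -118.8 F [ 1.3 -0.1 -0.6] M [ 0.14 -0.09  0.03] w 1.003 0.0
```

```bash
python3 steer.py '[[0, 0, 0, 0, 0, 0, 0], [0, 0, 0, 0, 0, 0, 0], [0, 0, 0, 0, 0, 0, 0], [0, 0, 0, 0, 0, 0, 0], [0, 0, 0, 0, 0, 0, 0], [0, 0, 0, 0, 0, 0, 0], [0, 0, 0, 0, 0, 0, 0], [0, 0, 0, 0, 0, 0, 0]]'; python3 -c "from h import *;delta(.6168,.0952,.152,-119)"
```

```text
time_s: 3.5
tcp_pos: [0.6176, 0.0943, 0.1535]
ee_rot: [[-0.483, -0.876, -0.0], [-0.876, 0.483, -0.0], [0.0, 0.0, -1.0]]
wrist_force: [0.2, 0.1, -0.2]
gripper_width: 0.361
gripper_force: 0.0
t 3.5 shift [-0.0004  0.0011  0.0015] rot [ 0.01 -0.01  0.12] q [ 23.5  25.1  -5.1  -0.  -59.8 -52.4] yaw -118.88 F [ 0.2  0.1 -0.2] M [ 0.09 -0.07  0.06] w 0.361 0.0
```

```bash
python3 steer.py '[[0, 0, 0, 0, 0, 0, 0], [0, 0, 0, 0, 0, 0, 0], [0, 0, 0, 0, 0, 0, 0], [0, 0, 0, 0, 0, 0, 0], [0, 0, 0, 0, 0, 0, 0]]'; python3 -c "from h import *;delta(.6168,.0952,.152,-119)"
```

```text
time_s: 4.0
tcp_pos: [0.6163, 0.0949, 0.1535]
ee_rot: [[-0.483, -0.876, -0.003], [-0.876, 0.483, 0.001], [0.001, 0.003, -1.0]]
wrist_force: [-3.6, 2.2, 2.4]
gripper_width: 0.18
gripper_force: 30.0
t 4.0 shift [-0.0005 -0.0003  0.0015] rot [ 0.15 -0.04  0.12] q [ 23.6  25.   -5.2  -0.1 -59.9 -52.4] yaw -118.88 F [-3.6  2.2  2.4] M [ 0.98  1.16 -0.08] w 0.18 30.0
```

```bash
python3 steer.py '[[0, 0, 0, 0, 0, 0, -7], [0, 0, 0, 0, 0, 0, -14], [0, 0, 0, 0, 0, 0, -21], [0, 0, 0, 0, 0, 0, -28], [0, 0, 0, 0, 0, 0, -35], [0, 0, 0, 0, 0, 0, -42], [0, 0, 0, 0, 0, 0, -49], [0, 0, 0, 0, 0, 0, -56]]'; python3 -c "from h import *;delta(.6168,.0952,.152,1)"
```

```text
time_s: 4.8
tcp_pos: [0.6153, 0.0949, 0.1535]
ee_rot: [[0.46, -0.888, -0.005], [-0.888, -0.46, 0.0], [-0.003, 0.004, -1.0]]
wrist_force: [-6.0, 3.5, 3.6]
gripper_width: 0.181
gripper_force: 30.0
t 4.8 shift [ 0.0004 -0.0015  0.0015] rot [  0.13   0.26 -63.6 ] q [ 23.6  25.   -5.2  -0.1 -60.    3.9] yaw -62.6 F [-6.   3.5  3.6] M [ 1.16  1.89 -0.04] w 0.181 30.0
```

```bash
python3 steer.py '[[0, 0, 0, 0, 0, 0, -7], [0, 0, 0, 0, 0, 0, -14], [0, 0, 0, 0, 0, 0, -21], [0, 0, 0, 0, 0, 0, -28], [0, 0, 0, 0, 0, 0, -35], [0, 0, 0, 0, 0, 0, -42], [0, 0, 0, 0, 0, 0, -49], [0, 0, 0, 0, 0, 0, -56]]' >/dev/null; python3 -c "from h import *;delta(.6168,.0952,.152,1)"
python3 steer.py '[[0, 0, 0, 0, 0, 0, -3], [0, 0, 0, 0, 0, 0, -6], [0, 0, 0, 0, 0, 0, -8], [0, 0, 0, 0, 0, 0, -8]]'>/dev/null; python3 -c "from h import *;delta(.6168,.0952,.152,1)"
```

```text
t 5.6 shift [ 0.0019 -0.0013  0.0014] rot [ 0.07  0.35 -7.62] q [ 23.5  25.   -5.2  -0.1 -60.1  59.9] yaw -6.62 F [-8.1  1.6  5.4] M [ 0.47  2.29 -0.09] w 0.182 30.0
t 6.0 shift [ 0.0021 -0.0012  0.0015] rot [0.04 0.36 0.09] q [ 23.5  25.   -5.2  -0.1 -60.1  67.6] yaw 1.09 F [-7.2  1.2  5.2] M [ 0.44  2.12 -0.19] w 0.182 30.0
```

```bash
python3 steer.py '[[0, 0, 0, 0, 0, 0, -2], [0, 0, 0, 0, 0, 0, -4], [0, 0, 0, 0, 0, 0, -4]]'>/dev/null; python3 -c "from h import *;delta(.6168,.0952,.152,1)"
```

```text
t 6.3 shift [ 0.0018 -0.001   0.0014] rot [0.   0.32 3.97] q [ 23.5  25.   -5.2  -0.1 -60.1  71.5] yaw 4.97 F [-5.8  1.9  3.6] M [ 0.35  1.88 -0.75] w 0.191 30.0
```

```bash
python3 steer.py '[[0, 0, 0, 0, 0, 0, 3], [0, 0, 0, 0, 0, 0, 4], [1, 0, 0, 0, 0, 0, 4], [1, 0, 0, 0, 0, 0, 4], [1, 0, 0, 0, 0, 0, 4], [1, 0, 0, 0, 0, 0, 4], [1, 0, 0, 0, 0, 0, 4], [1, 0, 0, 0, 0, 0, 4]]' >/dev/null
python3 steer.py '[[1, 0, 0, 0, 0, 0, 0], [1, 0, 0, 0, 0, 0, 0], [1, 0, 0, 0, 0, 0, 0], [1, 0, 0, 0, 0, 0, 0], [1, 0, 0, -0.03, 0, 0, 0], [1, 0, 0, -0.06, 0, 0, 0], [1, 0, 0, -0.1, 0, 0, 0], [1, 0, 0, -0.1, 0, 0, 0]]'
python3 - <<'E'
from h import *
delta(.6168,.0952,.152,1)
c=capture('wrist'); save(c,'w2')
E
```

```text
time_s: 7.9
tcp_pos: [0.6208, 0.0948, 0.2606]
ee_rot: [[1.0, 0.02, 0.013], [0.02, -1.0, 0.003], [0.013, -0.002, -1.0]]
wrist_force: [0.2, -0.3, 1.5]
gripper_width: 0.998
gripper_force: 0.0
t 7.9 shift [-0.0054 -0.0003  0.1086] rot [-0.14 -0.74  0.17] q [ 23.5  20.7   3.8   0.2 -72.4  67.6] yaw 1.17 F [ 0.2 -0.3  1.5] M [ 0.01 -0.02 -0.02] w 0.998 0.0
```

View pics/w2.png

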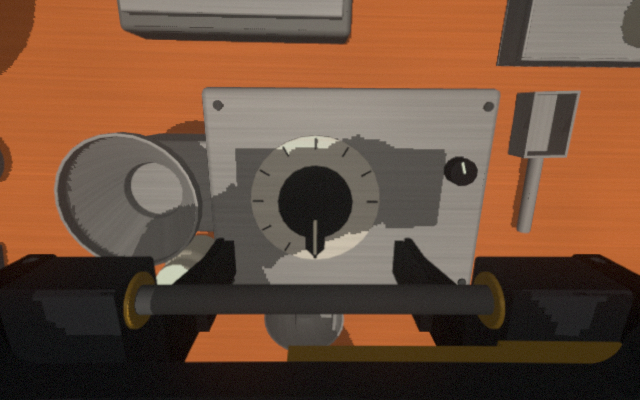

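The nose points straight down at (315,255) over the zero tick, with tick 1 at (289,247): the dial is at its stop and free of the hand. Next I take hold again.

```bash
python3 steer.py '[[1, -0.004, 0, 0.03, 0, 0, 0], [1, -0.004, 0, 0.06, 0, 0, 0], [1, -0.004, 0, 0.09, 0, 0, 0], [1, -0.004, 0, 0.1, 0, 0, 0], [1, -0.004, 0, 0.1, 0, 0, 0]]' >/dev/null; python3 -c "from h import *;delta(.6155,.0948,.152,1)"
```

```text
t 8.45 shift [ 0.0031 -0.001  -0.0007] rot [0.1  0.27 0.12] q [ 23.6  24.9  -5.9  -0.  -59.6  67.5] yaw 1.12 F [-0.8 -0.3 -0.4] M [-0.01  0.05 -0.03] w 1.003 0.0
```

```bash
python3 steer.py '[[1, 0.002, -0.0005, -0.001, 0, 0, 0], [0.2, 0.002, -0.0005, -0.001, 0, 0, 0], [0, 0.002, -0.0005, -0.001, 0, 0, 0], [0, 0.002, -0.0005, -0.001, 0, 0, 0], [0, 0.002, -0.0005, -0.001, 0, 0, 0], [0, 0.002, -0.0005, -0.001, 0, 0, 0], [0, 0.002, -0.0005, -0.001, 0, 0, 0], [0, 0.002, -0.0005, -0.001, 0, 0, 0]]' >/dev/null
python3 steer.py '[[0, 0, 0, 0, 0, 0, 0], [0, 0, 0, 0, 0, 0, 0], [0, 0, 0, 0, 0, 0, 0], [0, 0, 0, 0, 0, 0, 0], [0, 0, 0, 0, 0, 0, 0], [0, 0, 0, 0, 0, 0, 0]]' >/dev/null; python3 -c "from h import *;delta(.6155,.0948,.152,-149)"
```

```text
t 9.85 shift [-0.     -0.0007  0.0025] rot [ 4.000e-02 -5.000e-02  1.501e+02] q [ 23.6  24.9  -5.4   0.  -59.8  67.5] yaw 1.1 F [ 0.3 -3.4  0.5] M [-1.09 -0.26 -0.15] w 0.178 30.0
```

Gripped. Clockwise from above is +rz in the tool frame; 150° in total.

```bash
python3 steer.py '[[0, 0, 0, 0, 0, 0, 7], [0, 0, 0, 0, 0, 0, 14], [0, 0, 0, 0, 0, 0, 21], [0, 0, 0, 0, 0, 0, 28], [0, 0, 0, 0, 0, 0, 35], [0, 0, 0, 0, 0, 0, 42], [0, 0, 0, 0, 0, 0, 49], [0, 0, 0, 0, 0, 0, 56]]' >/dev/null; python3 -c "from h import *;delta(.6155,.0948,.152,-149)"
python3 steer.py '[[0, 0, 0, 0, 0, 0, 7], [0, 0, 0, 0, 0, 0, 14], [0, 0, 0, 0, 0, 0, 21], [0, 0, 0, 0, 0, 0, 28], [0, 0, 0, 0, 0, 0, 35], [0, 0, 0, 0, 0, 0, 42], [0, 0, 0, 0, 0, 0, 49], [0, 0, 0, 0, 0, 0, 56]]' >/dev/null; python3 -c "from h import *;delta(.6155,.0948,.152,-149)"
```

```text
t 10.65 shift [-0.0005 -0.0003  0.0025] rot [ 0.000e+00 -6.000e-02  9.386e+01] q [ 23.6  24.9  -5.4   0.  -59.8  11.2] yaw -55.14 F [ 1.1 -3.3  0.2] M [-1.02 -0.15  0.04] w 0.183 30.0
t 11.45 shift [-0.0004  0.0004  0.0025] rot [-0.04 -0.04 37.87] q [ 23.6  24.9  -5.4   0.1 -59.8 -44.8] yaw -111.13 F [ 0.9 -4.3  0.4] M [-0.96 -0.24  0.07] w 0.179 29.99
```

```bash
python3 steer.py '[[0, 0, 0, 0, 0, 0, 7], [0, 0, 0, 0, 0, 0, 14], [0, 0, 0, 0, 0, 0, 21], [0, 0, 0, 0, 0, 0, 28], [0, 0, 0, 0, 0, 0, 34], [0, 0, 0, 0, 0, 0, 38], [0, 0, 0, 0, 0, 0, 38], [0, 0, 0, 0, 0, 0, 38]]' >/dev/null; python3 -c "from h import *;delta(.6155,.0948,.152,-149)"
python3 steer.py '[[1, 0, 0, 0, 0, 0, 0], [1, 0, 0, 0, 0, 0, 0], [1, 0, 0, 0, 0, 0, 0], [1, 0, 0, 0, 0, 0, 0], [1, 0, 0, 0, 0, 0, 0], [1, 0, 0, 0, 0, 0, 0], [1, 0, 0, 0, 0, 0, 0], [1, 0, 0, 0, 0, 0, 0]]' >/dev/null
python3 steer.py '[[1, 0, 0, 0, 0, 0, 0], [1, 0, 0, 0, 0, 0, 0], [1, 0, 0, -0.03, 0, 0, 0], [1, 0, 0, -0.06, 0, 0, 0], [1, 0, 0, -0.1, 0, 0, 0], [1, 0, 0, -0.12, 0, 0, 0], [1, 0, 0, -0.12, 0, 0, 0], [1, 0, 0, -0.12, 0, 0, 0]]'
python3 - <<'E'
from h import *
c=capture('wrist'); save(c,'w3')
E
```

```text
t 12.25 shift [-0.      0.0006  0.0026] rot [-0.04 -0.02  0.2 ] q [ 23.6  24.9  -5.3   0.1 -59.8 -82.4] yaw -148.8 F [ 2.2 -5.1 -1. ] M [-1.46 -0.67 -0.05] w 0.178 30.0
time_s: 13.85
tcp_pos: [0.6153, 0.0948, 0.2743]
ee_rot: [[-0.856, -0.517, -0.0], [-0.517, 0.856, 0.001], [-0.0, 0.001, -1.0]]
wrist_force: [1.2, 0.3, -0.6]
gripper_width: 0.999
gripper_force: 0.0
```

View pics/w3.png

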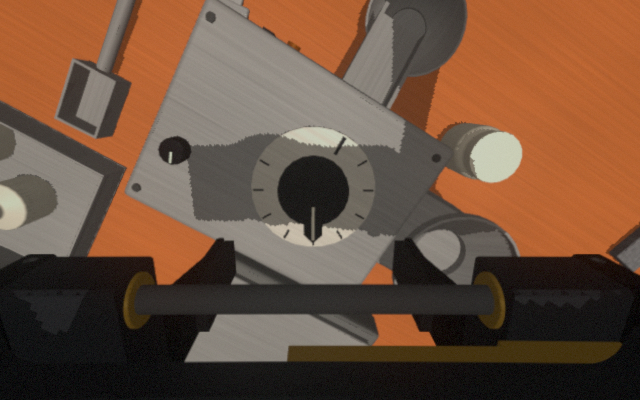

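The long zero tick is at (340,146). Clockwise from it come ticks 1–4 at (364,163), (369,190), (362,215) and (340,235), and the nose covers tick 5 at (313,242). The hand is clear, so I hand the job in.

```bash
python3 -c "from station import r, capture;print(r.finish_job())"
```

```text
the job is handed in; nothing more can be done
None
```

I turned the dial back to its stop and released it, gripped it again, and left it free in the fifth click clockwise. The last wrist picture shows this and the job is handed in, but the station returned no verdict.

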